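# Scan the next clip collar

### The job

Check in the next clip collar at the gym's tag scanner: the black collar now on the round scanner pad is done, so lift it off and lay it flat in the blue tray, then set the collar with the lime ring flat in the middle of the pad, turned so that its two finger grips point at the orange mark. Only when it sits so and you have let go, press the green scan button fully down and release it; leave both collars lying where they are, set things down rather than dropping them, and leave the other two black collars where they are.

Things in the scene. Friction and masses are not known exactly. Their poses are not given: they have to be found in the camera images.
- scanner: grey tag scanner, fixed. Deck 245 x 150 mm, top 22 mm above the table, with a light grey round pad, a green button at x = -85 mm and a head block (40 mm in x, 110 mm in y, top 60 mm above the table, its face 85 mm from the pad's axis). Origin: on the table under the pad's centre; +x points from there to the orange mark, z up; the deck spans x -115 to 130 mm.
- pad (a point): centre of the top face of the pad, 92 mm across, flat, 30 mm above the table, with a blue printed circle 52 to 58 mm across round its middle; axes as the scanner's
- mark (a point): the orange mark: a stripe 14 mm wide that runs over the deck from the pad to the head, up its face and over its top. This point is on the face, 85 mm from the pad's axis along the scanner's +x, 42 mm above the table
- scan_button (a joint): travel of the green scan button in m: 0 released, 0.008 fully down; it springs back; 1.8 N starts it moving, about 6 N takes it fully down
- scan_button_top (a point): centre of the top of the green button, a cap 32 mm across; as released it is 46 mm above the table, 12 mm above its black surround, which is 48 mm across; pressed straight down
- read_collar: all-black spring clip collar that lies on the scanner pad at the start and goes to the tray: built, sized and with axes like the lime collar (but no ring: 47 mm across, 26 mm tall)
- lime_collar: the next to scan: rigid black clip collar, 0.09 to 0.18 kg, a coil lying flat (47 mm across, hole 29 mm, 26 mm tall) with a lime ring round its upper part (49 mm across, top at 27 mm). Two grips, rods 12 mm thick centred 13 mm up, stick out in a V 0.3 rad either side of body +x, to 66 mm from the axis; else bare outside. Origin: coil axis at the underside, z up, +x midway between the grips.
- lime_collar_grips (a point): point midway between the grips' ends of the lime collar, 63 mm from its axis along its +x, 13 mm above its underside
- tray: blue open tray, fixed, 280 mm (x) x 190 mm (y) x 30 mm tall outside, walls and floor 5 mm thick. Origin: underside centre, z up. One collar already lies in its +x half; the -x half is free.
- spare_collar: another all-black collar, on the table, to be left alone: built, sized and with axes like the lime collar (but no ring: 47 mm across, 26 mm tall)
- tray_collar: another all-black collar, already in the tray's +x half, to be left alone: built, sized and with axes like the lime collar (but no ring: 47 mm across, 26 mm tall)

How it is judged:
By the outcome, as a careful person would: the job done as asked, in the order asked, and still so for the second after the job is handed in, with the robot touching nothing.
It also fails if it takes over 64 s, if anything falls off the work surface, if the arm or the gripper's body presses on something with over 40 N, if the wrist force passes 120 N, or if a joint passes its speed limit or range.

### The arm

A 7-joint arm with a two-finger parallel gripper is mounted at the origin on the work surface. World frame = base frame: x ahead of the robot, y to its left, z up, the work surface at z = 0. Lengths are in m, angles in rad, forces in N, time in s.
With the tool pointing down it reaches from about 0.4 to 0.875 m from the base axis. Payload 6.5 kg.
Tool frame: the origin (TCP) lies at the very end of the fingers, on their centre line; the grasp point (between the pads) lies manip.grasp_offset behind it (manip.grasp_offset is the distance from the TCP to the grasp point, in m); z points along the fingers, y is the line along which they close (so a half turn about z gives the same grasp; the last joint's range is limited). The gripper opens to 88 mm and grips with 3 to 60 N. Pads are 18 mm wide; open, the fingers measure 123 mm over their backs; the gripper's body (75 mm by 187 mm) begins 45 mm behind the grasp point.
Start: joints at [-1.36, 0.536, -0.004, 1.538, 0.003, 1.067, -0.071], TCP at [0.178, 0.625, 0.239] pointing down, gripper open.
Joint ranges: [-2.7, 2.7], [-0.37, 2.16], [-1.27, 1.26], [0.24, 2.4], [-1.31, 4.45], [0.19, 1.91], [-2.76, 2.76]. Speed limits (rad/s): [2.39, 2.39, 3.14, 3.14, 3.14, 3.14, 3.14].

### API

Orientations are given as a unit quaternion [w, x, y, z].
In Python, from cell import sensors, eyes, manip, search_frame, cut_out, place_of gives the robot as it stands.
- The arm moves only by the tool servo_tool, never from a script. Its argument "increments" is a list of rows, each a list of 2 entries, a list of its own where there are three numbers: the shift along the tool's x, y, z in mm, then the turn, a rotation vector about the tool's x, y, z in rad. In form: [[[tx, ty, tz], [ax, ay, az]], ...]. A call has 1 to 20 rows; each row is the pose to reach, as a shift and turn from the pose commanded when the call began, along the tool's axes at that moment; what a row does not reach only later rows make up. A row lasts 1/12 s, in which the tool goes at most 41.7 mm and 7.16 degrees, less where a joint would pass 70% of its speed; a pose out of reach is approached as far as the arm can. A call with a gripper value outside its range is refused whole. "gripper" is the finger opening in mm, from 0 to 88.1, set as the call begins (left out, the last holds). The fingers move at their own pace and stop on an object; "squeeze" is the grip in N (left out, the last holds). Time passes only in rows, so rows that repeat a pose let the fingers close. It gives the time, the measured TCP pose, the force, the opening and the grip force at its end, in the units of the state.
- sensors.state(): the state, without advancing time (a new reading comes with each control period).
- eyes.get_image(name): name is "side" or "top"; returns the picture (420x560x3 uint8, red, green, blue); there is no depth.
- eyes.calibration(name): a dict with "fx", "fy", "cx", "cy" (pixels), "R" (3x3) and "t" (3): a world point X has camera coordinates R X + t. Camera axes: x right, y down, z forward; pixel columns grow to the right and rows downward; lengths in m; the calibration is good to about 2 mm. A picture is of the moment at which its call begins. calibration takes no time and is no camera call.
- manip.job_done(): hands the job in; it is judged then, once.
Trained networks look in the newest picture that a camera, given by its name, has taken for a name from the list of things; names that differ only in an ending like _2 or _b are one class to them, and where a whole thing is asked for, a point or a joint stands for the part that bears it (a point fixed in the world has none). Each returns a list of dicts, best first, with "p" (0 to 1); they miss things now and then, are a little off and sometimes report something else, mostly with a low value. They report only what shows in the picture. A call takes as long as a camera call.
- search_frame(camera, name): "pixel" ([row, column] in pixels, amid what is visible of it).
- cut_out(camera, name): "mask" (420x560 bool, what is visible of it) and "pixel" ([row, column] in pixels, amid what is visible of it).
- place_of(camera, name): "pixel" ([row, column] in pixels: a listed point, or the origin of a listed thing).
The state is a dict: "time": time; "joint_positions": joint angles; "qd": joint speeds; "tau": joint torques, N m; "tcp_pos": TCP position; "eef_rot": TCP orientation; "force": force on the tool from outside, world axes, zero at the start; "torque": the same for the moment, N m; "grip_width": finger opening in m; "grasp_force": force on a finger pad.
Only numpy, scipy, OpenCV 4.12 (cv2) and the standard library are available. Lean on these libraries where they do the work, as an engineer would, in place of code of your own. Each camera call takes 0.05 s, during which the arm holds its last target. There are 200 camera calls.

## Working session

There is one attempt and no reset: what is moved stays moved. The work goes in short steps, Python scripts to look and compute and a tool call to move; the robot and the scene stay as the last step left them, time stands still between calls to the robot, and variables do not carry over. Pictures are saved under pics/ and viewed, at most 10 in all, crops included, and the job is handed in when it is done.

Besides the shell and the picture viewer there is one more tool, called after "Request:" as a command line: name --argument value ..., lists and objects as JSON in quotes. servo_tool: Moves the arm, as the interface text tells. Its arguments: {"type":"object","properties":{"increments":{"type":"array","items":{"type":"array"}},"gripper":{"type":"number"},"squeeze":{"type":"number"}},"required":["increments"]}

```bash
mkdir -p pics; ls
cat > h.py <<'E'
import numpy as np, cv2
from cell import sensors, eyes, manip, search_frame, cut_out, place_of
def ray(cam,px):
    c=eyes.calibration(cam);R=np.array(c["R"]);t=np.array(c["t"])
    d=R.T@np.array([(px[1]-c["cx"])/c["fx"],(px[0]-c["cy"])/c["fy"],1]);return -R.T@t,d
def at_z(cam,px,z):
    o,d=ray(cam,px);return o+d*(z-o[2])/d[2]
def proj(cam,X):
    c=eyes.calibration(cam);p=np.array(c["R"])@np.array(X)+np.array(c["t"])
    return np.array([c["fy"]*p[1]/p[2]+c["cy"],c["fx"]*p[0]/p[2]+c["cx"]])
def save(cam,f):
    im=eyes.get_image(cam);cv2.imwrite("pics/"+f,im[:,:,::-1]);return im
E
python3 - <<'E'
from h import *
a=save("top","t0.png");b=save("side","s0.png")
print(manip.grasp_offset,sensors.state()["eef_rot"],sensors.state()["tcp_pos"])
for n,z in [("scanner",0),("pad",.03),("mark",.042),("scan_button_top",.046),("read_collar",.03),("lime_collar",0),("lime_collar_grips",.013),("tray",0),("spare_collar",0)]:
    for cam in ("top","side"):
        for r in place_of(cam,n)[:4]: print(n,cam,round(r["p"],2),np.round(r["pixel"],1),np.round(at_z(cam,r["pixel"],z),4))
E
```

```text
pics
0.0187 [-3.51712487e-05  1.37941491e-01  9.90440078e-01 -7.71354240e-04] [0.17752097 0.6247239  0.2379452 ]
scanner top 0.94 [189.9 272.4] [0.5927 0.0027 0.    ]
scanner side 0.9 [227.5 290. ] [5.986e-01 1.000e-04 0.000e+00]
scanner side 0.31 [217.4 258.7] [0.5232 0.0599 0.    ]
pad top 0.64 [184.3 275.2] [ 0.6027 -0.0038  0.03  ]
pad side 0.96 [215.3 291.8] [0.6077 0.0166 0.03  ]
mark top 0.8 [147.2 275.2] [ 0.6887 -0.0028  0.042 ]
mark side 0.82 [210.7 320.5] [0.6857 0.0025 0.042 ]
scan_button_top top 0.51 [222.8 265.8] [0.5111 0.0171 0.046 ]
scan_button_top top 0.32 [154.6 388.3] [ 0.673 -0.266  0.046]
scan_button_top side 0.66 [222.3 259.2] [ 0.5112 -0.0011  0.046 ]
read_collar top 0.89 [185.1 269.8] [0.6007 0.0089 0.03  ]
read_collar side 0.68 [219.2 291.9] [0.6039 0.0022 0.03  ]
lime_collar top 0.56 [183.6 393.2] [ 0.6111 -0.289   0.    ]
lime_collar side 0.6 [314.  329.2] [ 0.6123 -0.2915  0.    ]
lime_collar side 0.41 [216.6 257.8] [0.5214 0.0636 0.    ]
lime_collar_grips top 0.93 [154.6 387.8] [ 0.6793 -0.2732  0.013 ]
lime_collar_grips side 0.61 [298.  351.8] [ 0.676  -0.2705  0.013 ]
tray top 0.96 [191.2 135.4] [0.586  0.3351 0.    ]
tray side 0.85 [154.  253.8] [0.5735 0.3417 0.    ]
tray side 0.22 [217.7 291.1] [0.6119 0.0355 0.    ]
spare_collar top 0.76 [258.6 403.9] [ 0.4311 -0.313   0.    ]
spare_collar side 0.7 [341.3 256.4] [ 0.4283 -0.3177 -0.    ]
spare_collar side 0.65 [218.6 257.5] [0.5188 0.0562 0.    ]
```

View pics/t0.png

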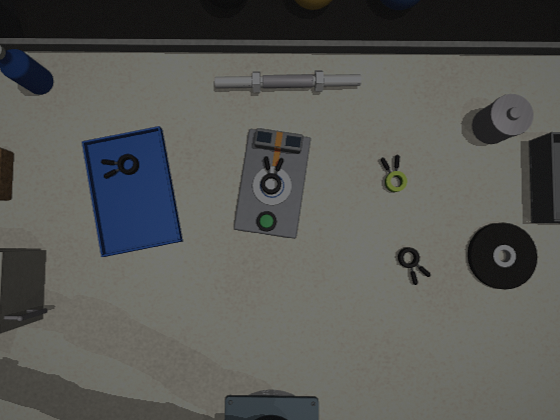

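View pics/s0.png

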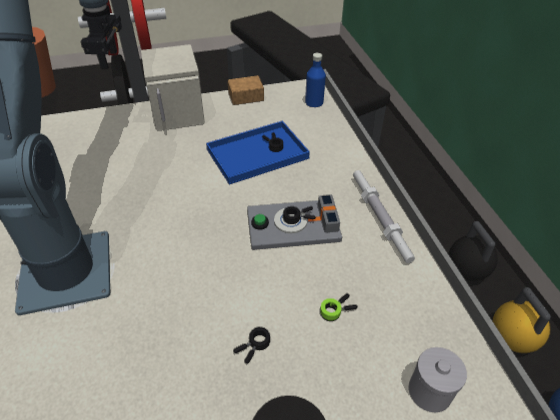

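The top view shows the scanner pad near (186,272) with the read collar on it and its grips up, the lime collar at (181,396), the spare at (258,408), and the tray around (190,132) with a collar in its upper half. The side view agrees. Next I'll refine these with masks and colours.

```bash
cat > m.py <<'E'
from h import *
from scipy.optimize import least_squares
def cen(m): r,c=np.nonzero(m);return np.array([r.mean(),c.mean()]),len(r)
def tri(pt,ps):
    f=lambda X:np.r_[proj("top",X)-pt,proj("side",X)-ps]
    s=least_squares(f,[.6,0,.03]);return s.x,np.abs(s.fun).max()
def hsv(im): return cv2.cvtColor(im,cv2.COLOR_RGB2HSV).astype(int)
E
python3 - <<'E'
from m import *
I={c:eyes.get_image(c) for c in("top","side")}
box={"top":(115,245,225,320),"side":(185,255,240,350)}
lb={"top":(165,200,375,415),"side":(290,330,310,345)}
def sel(c,b,h0,h1,s=110,v=50):
    h=hsv(I[c]);m=(h[...,0]>=h0)&(h[...,0]<=h1)&(h[...,1]>s)&(h[...,2]>v)
    q=np.zeros_like(m);q[b[0]:b[1],b[2]:b[3]]=1;return m&q
for n,B,a,b_,s in[("green",box,45,85,110),("orange",box,5,20,110),("lime",lb,28,45,110)]:
    C={c:cen(sel(c,B[c],a,b_,s)) for c in I}
    print(n,C["top"],C["side"],"tri",tri(C["top"][0],C["side"][0]))
    for c in I: print("  ",c,at_z(c,C[c][0],{"green":.045,"orange":.042,"lime":.025}[n]).round(4))
for n in("scanner","tray","read_collar","lime_collar"):
    for c in I:
        R=cut_out(c,n)
        if R:
            m=R[0]["mask"];print(n,c,R[0]["p"],m.sum(),cv2.minAreaRect(np.argwhere(m)[:,::-1].astype(np.float32)))
a=cv2.resize(I["top"][115:245,225:320],None,fx=4,fy=4,interpolation=cv2.INTER_CUBIC)
b=cv2.resize(I["top"][140:205,365:425],None,fx=6,fy=6,interpolation=cv2.INTER_CUBIC)
o=np.zeros((520,380+360,3),np.uint8);o[:,:380]=a;o[:390,380:]=b
o=np.clip(o.astype(int)*3//2,0,255).astype(np.uint8)
cv2.imwrite("pics/c0.png",o[:,:,::-1])
E
```

```text
green (array([220.69503546, 266.11347518]), 141) (array([219.20792079, 259.4950495 ]), 101) tri (array([0.51618191, 0.01653099, 0.03876663]), np.float64(0.06020216364601083))
   top [0.516  0.0164 0.045 ]
   side [0.5148 0.0108 0.045 ]
orange (array([148.01136364, 277.0625    ]), 176) (array([212.79047619, 322.28571429]), 105) tri (array([ 0.68699981, -0.0072217 ,  0.04294307]), np.float64(0.19396459506612018))
   top [ 0.6868 -0.0072  0.042 ]
   side [ 0.6879 -0.0064  0.042 ]
lime (array([180.83116883, 395.77056277]), 231) (array([309.39473684, 330.47368421]), 304) tri (array([ 0.61494775, -0.29041982,  0.01730402]), np.float64(0.2590053375019181))
   top [ 0.6145 -0.2885  0.025 ]
   side [ 0.612  -0.2949  0.025 ]
scanner top 0.6 6222 ((272.64483642578125, 182.37530517578125), (64.10293579101562, 105.26708221435547), 9.039482116699219)
scanner side 0.69 3752 ((293.50579833984375, 221.55343627929688), (49.57600784301758, 91.76264190673828), 83.82982635498047)
tray top 0.7 9399 ((131.929443359375, 191.11642456054688), (119.3772964477539, 83.8580322265625), 79.57928466796875)
tray side 0.83 3677 ((258.1175842285156, 150.9031982421875), (46.52000045776367, 97.63999938964844), 73.73979187011719)
read_collar top 0.64 485 ((272.0, 174.5), (37.0, 22.0), 90.0)
lime_collar top 0.57 531 ((394.7162170410156, 173.79730224609375), (36.98977279663086, 22.851459503173828), 80.53767395019531)
lime_collar side 0.96 467 ((336.306640625, 305.5519104003906), (22.436702728271484, 35.93757629394531), 60.945396423339844)
```

View pics/c0.png

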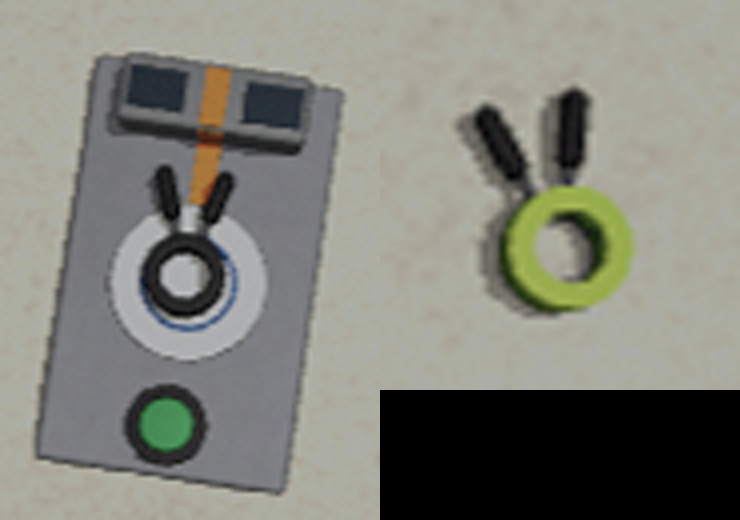

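The crop shows the deck corners, the pad circle centred near (281,188), the read collar about 2 mm to the left of centre, and the lime ring with two grips. I'll fit poses to those features.

Run:
```python
from m import *
def crop(p,o,k): return np.array([(p[1]+.5)/k-.5+o[0],(p[0]+.5)/k-.5+o[1]])
def fit(pts,model,x0,cams):
    def f(q):
        c,s=np.cos(q[2]),np.sin(q[2])
        return np.concatenate([proj(cm,[q[0]+c*m[0]-s*m[1],q[1]+s*m[0]+c*m[1],m[2]])-p for p,m,cm in zip(pts,model,cams)])
    s=least_squares(f,x0,loss="soft_l1");print(s.x.round(4),f(s.x).round(1));return s.x
P=[crop(p,(115,225),4) for p in[(97,55),(343,92),(283,493),(38,457),(188,281),(166,425)]]
M=[(.13,.075,.022),(.13,-.075,.022),(-.115,-.075,.022),(-.115,.075,.022),(0,0,.03),(-.085,0,.046)]
print("scanner");fit(P,M,[.6,0,0],["top"]*6)
g=[(.063*np.cos(0)/1,.0195,.015),(.063,-.0195,.015)]
print("read");fit([crop(p,(115,225),4) for p in[(184,275),(163,170),(227,178)]],[(0,0,.056)]+[(a,b,.045) for a,b,_ in g],[.6,0,0],["top"]*3)
print("lime");fit([crop((571-380,246),(140,365),6)]+[crop((a-380,b),(140,365),6) for a,b in[(485,108),(575,94)]],[(0,0,.027)]+g,[.6,-.3,0],["top"]*3)
# tray
for cam in("top","side"):
    eyes.get_image(cam);m=cut_out(cam,"tray")[0]["mask"]
    h=cv2.approxPolyDP(cv2.convexHull(np.argwhere(m)[:,::-1].astype(np.int32)),4,True)[:,0]
    for p in h: print(cam,p,at_z(cam,p[::-1],.03).round(3))
s=sensors.state();print(s["tcp_pos"],s["force"])
```

```text
scanner
[ 0.6001  0.0046 -0.1369] [-0.5 -0.2 -0.8  0.3  0.6  0.6  0.2 -1.1  0.5  0.  -0.1  0.1]
read
[ 0.6002  0.0072 -0.0979] [ 0.6 -0.1 -0.2 -0.2 -0.4  0.4]
lime
[ 0.6135 -0.2894  0.1984] [ 0.6 -0.   0.  -0.5 -0.6  0.5]
top [182 241] [0.467 0.213 0.03 ]
top [101 256] [0.43  0.402 0.03 ]
top [ 82 141] [0.702 0.457 0.03 ]
top [160 126] [0.74  0.272 0.03 ]
side [308 156] [0.729 0.252 0.03 ]
side [228 182] [0.463 0.196 0.03 ]
side [207 143] [0.432 0.398 0.03 ]
side [282 121] [0.699 0.455 0.03 ]
[0.17761324 0.62525591 0.23872585] [-0.13903369  0.28936117  0.14016978]
```

```bash
cat > go.py <<'E'
from h import *
import sys
from scipy.spatial.transform import Rotation as Ro
def go(x,y,z,yaw):  # yaw = collar heading; tool y lies across it
    s=sensors.state();w,a,b,c=s["eef_rot"];R=Ro.from_quat([a,b,c,w])
    best=None
    for k in(0,np.pi):
        t=yaw+np.pi/2+k;ty=np.array([np.cos(t),np.sin(t),0]);tz=np.array([0,0,-1.])
        T=Ro.from_matrix(np.c_[np.cross(ty,tz),ty,tz]);v=(R.inv()*T).as_rotvec()
        if best is None or np.linalg.norm(v)<np.linalg.norm(best):best=v
    print("t",round(s["time"],2),"tcp",s["tcp_pos"].round(4) if hasattr(s["tcp_pos"],"round") else s["tcp_pos"],"q7",round(s["joint_positions"][6],2),
     "shift mm",(R.inv().apply(np.array([x,y,z])-s["tcp_pos"])*1000).round(1),"rot",best.round(3))
if __name__=="__main__": go(*map(float,sys.argv[1:]))
E
python3 go.py .600 .007 .15 -.098
```

```text
t 1.7 tcp [0.1776 0.6253 0.2387] q7 -0.07 shift mm [-575.2 -479.3   88.7] rot [ 0.     0.    -0.179]
```

Request:
servo_tool --increments '[[[-288, -240, 44], [0, 0, -0.09]], [[-575, -479, 88.7], [0, 0, -0.179]], [[-575, -479, 88.7], [0, 0, -0.179]], [[-575, -479, 88.7], [0, 0, -0.179]], [[-575, -479, 88.7], [0, 0, -0.179]], [[-575, -479, 88.7], [0, 0, -0.179]], [[-575, -479, 88.7], [0, 0, -0.179]], [[-575, -479, 88.7], [0, 0, -0.179]], [[-575, -479, 88.7], [0, 0, -0.179]], [[-575, -479, 88.7], [0, 0, -0.179]], [[-575, -479, 88.7], [0, 0, -0.179]], [[-575, -479, 88.7], [0, 0, -0.179]], [[-575, -479, 88.7], [0, 0, -0.179]], [[-575, -479, 88.7], [0, 0, -0.179]], [[-575, -479, 88.7], [0, 0, -0.179]], [[-575, -479, 88.7], [0, 0, -0.179]], [[-575, -479, 88.7], [0, 0, -0.179]], [[-575, -479, 88.7], [0, 0, -0.179]], [[-575, -479, 88.7], [0, 0, -0.179]], [[-575, -479, 88.7], [0, 0, -0.179]]]' --gripper 80

```text
time: 3.37
tcp_pos: [0.6007, 0.0038, 0.1497]
eef_rot: [0.0, 0.052, 0.999, -0.001]
force: [0.3, 0.6, 0.0]
grip_width: 0.08
grasp_force: 0.0
```

```bash
python3 go.py .600 .007 .035 -.098
```

```text
t 3.37 tcp [0.6007 0.0038 0.1497] q7 1.46 shift mm [  1.1   3.3 114.7] rot [-0.002  0.    -0.005]
```

Request:
servo_tool --increments '[[[0, 0, 35], [0, 0, 0]], [[0, 0, 65], [0, 0, 0]], [[0, 0, 85], [0, 0, 0]], [[0, 0, 100], [0, 0, 0]], [[0, 0, 108], [0, 0, 0]], [[0, 0, 114], [0, 0, 0]], [[0, 0, 114], [0, 0, 0]], [[0, 0, 114], [0, 0, 0]]]'

```text
time: 4.03
tcp_pos: [0.6002, 0.0081, 0.0368]
eef_rot: [0.0, 0.048, 0.999, 0.0]
force: [-0.2, 0.5, 0.9]
grip_width: 0.0799
grasp_force: 0.0
```

```bash
python3 go.py .600 .007 .035 -.098
python3 - <<'E'
from m import *
a=save("top","t1.png")[100:260,180:380];b=save("side","s1.png")[150:270,220:370]
o=np.zeros((520,800,3),np.uint8);o[:320,:400]=cv2.resize(a,(400,320),interpolation=2);o[:320,400:]=cv2.resize(b,(400,320),interpolation=2)
cv2.imwrite("pics/c1.png",o[:320,:,::-1])
E
```

```text
t 4.03 tcp [0.6002 0.0081 0.0368] q7 1.48 shift mm [ 0.1 -1.1  1.8] rot [0.    0.001 0.001]
```

View pics/c1.png

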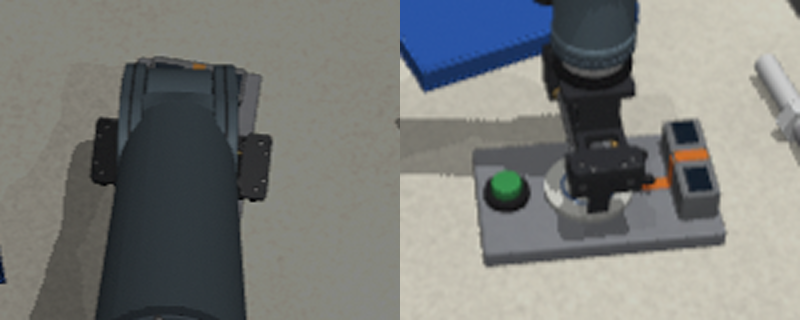

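The gripper stands astride the collar on the pad: finger at crop (205,598), grips to its right, clear of the head. Closing.

Request:
servo_tool --increments '[[[0, 0, 0], [0, 0, 0]], [[0, 0, 0], [0, 0, 0]], [[0, 0, 0], [0, 0, 0]], [[0, 0, 0], [0, 0, 0]], [[0, 0, 0], [0, 0, 0]], [[0, 0, 0], [0, 0, 0]], [[0, 0, 0], [0, 0, 0]], [[0, 0, 0], [0, 0, 0]]]' --gripper 30 --squeeze 20

```text
time: 4.8
tcp_pos: [0.5999, 0.0074, 0.0361]
eef_rot: [0.0, 0.049, 0.999, 0.0]
force: [-0.4, -0.1, 2.0]
grip_width: 0.0469
grasp_force: 20.0
```

```bash
python3 go.py .507 .317 .13 -.098
```

```text
t 4.8 tcp [0.5999 0.0074 0.0361] q7 1.48 shift mm [122.7 299.1 -93.9] rot [0. 0. 0.]
```

Request:
servo_tool --increments '[[[0, 0, -20], [0, 0, 0]], [[0, 0, -50], [0, 0, 0]], [[0, 0, -80], [0, 0, 0]], [[4, 10, -94], [0, 0, 0]], [[14, 33, -94], [0, 0, 0]], [[26, 63, -94], [0, 0, 0]], [[39, 96, -94], [0, 0, 0]], [[53, 130, -94], [0, 0, 0]], [[67, 164, -94], [0, 0, 0]], [[81, 198, -94], [0, 0, 0]], [[95, 232, -94], [0, 0, 0]], [[108, 262, -94], [0, 0, 0]], [[117, 285, -94], [0, 0, 0]], [[122, 298, -94], [0, 0, 0]], [[122.7, 299, -94], [0, 0, 0]], [[122.7, 299, -94], [0, 0, 0]], [[122.7, 299, -94], [0, 0, 0]], [[122.7, 299, -94], [0, 0, 0]]]'

```text
time: 6.3
tcp_pos: [0.508, 0.3143, 0.1299]
eef_rot: [0.0, 0.051, 0.999, -0.001]
force: [0.7, 0.2, -1.2]
grip_width: 0.047
grasp_force: 20.0
```

```bash
python3 go.py .507 .317 .013 -.098
python3 - <<'E'
from m import *
a=save("top","t2.png")[90:290,60:310];b=save("side","s2.png")[90:250,180:380]
o=np.zeros((320,800,3),np.uint8);o[:320,:400]=cv2.resize(a,(400,320),interpolation=2);o[:320,400:]=cv2.resize(b,(400,320),interpolation=2)
cv2.imwrite("pics/c2.png",o[:320,:,::-1])
E
```

```text
t 6.3 tcp [0.508  0.3143 0.1299] q7 0.91 shift mm [  1.3   2.8 116.9] rot [-0.001  0.    -0.003]
```

View pics/c2.png

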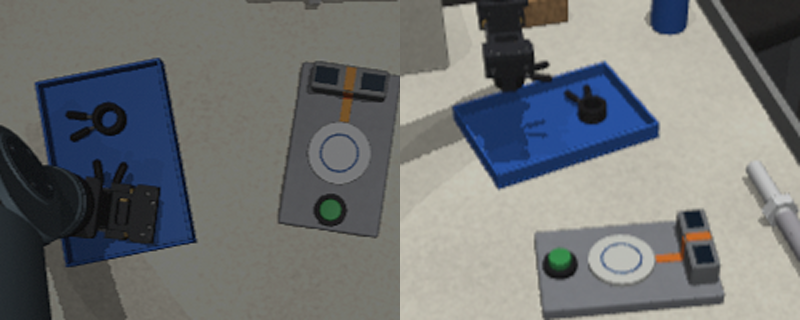

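The collar is held level over the free half of the tray, with its grips pointing toward the tray collar and clear of it. I'll lower it slightly nearer the free end.

Request:
servo_tool --increments '[[[4, 0, 35], [0, 0, 0]], [[8, 0, 65], [0, 0, 0]], [[8, 0, 85], [0, 0, 0]], [[8, 0, 98], [0, 0, 0]], [[8, 0, 106], [0, 0, 0]], [[8, 0, 111], [0, 0, 0]], [[8, 0, 114], [0, 0, 0]], [[8, 0, 116], [0, 0, 0]], [[8, 0, 116], [0, 0, 0]], [[8, 0, 116], [0, 0, 0]]]'

```text
time: 7.23
tcp_pos: [0.4995, 0.318, 0.0148]
eef_rot: [0.001, 0.049, 0.999, 0.0]
force: [0.6, -0.7, -1.1]
grip_width: 0.0469
grasp_force: 20.0
```

Request:
servo_tool --increments '[[[0, 0, 1], [0, 0, 0]], [[0, 0, 2], [0, 0, 0]], [[0, 0, 3], [0, 0, 0]], [[0, 0, 3], [0, 0, 0]], [[0, 0, 3], [0, 0, 0]]]'

```text
time: 7.65
tcp_pos: [0.4991, 0.3178, 0.0111]
eef_rot: [0.0, 0.049, 0.999, 0.0]
force: [-0.1, 0.8, -1.4]
grip_width: 0.0467
grasp_force: 20.0
```

Request:
servo_tool --increments '[[[0, 0, 0.5], [0, 0, 0]], [[0, 0, 1], [0, 0, 0]], [[0, 0, 1], [0, 0, 0]], [[0, 0, 1], [0, 0, 0]]]'

```text
time: 7.98
tcp_pos: [0.4991, 0.3178, 0.011]
eef_rot: [0.0, 0.049, 0.999, 0.0]
force: [-3.7, -1.0, 10.7]
grip_width: 0.0473
grasp_force: 20.0
```

Contact. Releasing to 62 mm and rising.

Request:
servo_tool --increments '[[[0, 0, 0], [0, 0, 0]], [[0, 0, 0], [0, 0, 0]], [[0, 0, 0], [0, 0, 0]], [[0, 0, 0], [0, 0, 0]], [[0, 0, 0], [0, 0, 0]], [[0, 0, -6], [0, 0, 0]], [[0, 0, -16], [0, 0, 0]], [[0, 0, -40], [0, 0, 0]], [[0, 0, -75], [0, 0, 0]], [[0, 0, -115], [0, 0, 0]], [[0, 0, -130], [0, 0, 0]], [[0, 0, -130], [0, 0, 0]]]' --gripper 66

```text
time: 8.98
tcp_pos: [0.5017, 0.3194, 0.1455]
eef_rot: [0.003, 0.049, 0.999, 0.003]
force: [0.2, -0.4, -0.3]
grip_width: 0.0663
grasp_force: 0.0
```

```bash
python3 go.py .6135 -.2895 .14 .198
```

```text
t 8.98 tcp [0.5017 0.3194 0.1455] q7 0.9 shift mm [-170.9 -595.     3.1] rot [ 0.005  0.007 -0.296]
```

Request:
servo_tool --increments '[[[-20, -70, 0], [0, 0, -0.05]], [[-173, -593, 0], [0, 0, -0.295]], [[-173, -593, 0], [0, 0, -0.295]], [[-173, -593, 0], [0, 0, -0.295]], [[-173, -593, 0], [0, 0, -0.295]], [[-173, -593, 0], [0, 0, -0.295]], [[-173, -593, 0], [0, 0, -0.295]], [[-173, -593, 0], [0, 0, -0.295]], [[-173, -593, 0], [0, 0, -0.295]], [[-173, -593, 0], [0, 0, -0.295]], [[-173, -593, 0], [0, 0, -0.295]], [[-173, -593, 0], [0, 0, -0.295]], [[-173, -593, 0], [0, 0, -0.295]], [[-173, -593, 0], [0, 0, -0.295]], [[-173, -593, 0], [0, 0, -0.295]], [[-173, -593, 0], [0, 0, -0.295]], [[-173, -593, 0], [0, 0, -0.295]], [[-173, -593, 0], [0, 0, -0.295]], [[-173, -593, 0], [0, 0, -0.295]], [[-173, -593, 0], [0, 0, -0.295]]]' --gripper 80

```text
time: 10.65
tcp_pos: [0.6136, -0.2871, 0.1399]
eef_rot: [-0.0, -0.1, 0.995, 0.001]
force: [0.5, -0.3, 0.8]
grip_width: 0.08
grasp_force: 0.0
```

Request:
servo_tool --increments '[[[0, 0, 0], [0, 0, 0]], [[0, 0, 0], [0, 0, 0]], [[0, 0, 0], [0, 0, 0]]]'

```text
time: 10.9
tcp_pos: [0.6134, -0.2888, 0.1402]
eef_rot: [0.0, -0.099, 0.995, 0.0]
force: [-0.3, -1.0, -0.1]
grip_width: 0.0801
grasp_force: 0.0
```

```bash
python3 go.py .6135 -.2895 .006 .198
python3 - <<'E'
from m import *
a=save("top","t3.png")
I=a[90:290,60:460]
cv2.imwrite("pics/c3.png",cv2.resize(I,(800,400),interpolation=2)[:,:,::-1])
h=hsv(a);m=(h[...,0]>45)&(h[...,0]<85)&(h[...,1]>110)
E
```

```text
t 10.9 tcp [ 0.6134 -0.2888  0.1402] q7 2.2 shift mm [ 1.000e-01 -7.000e-01  1.342e+02] rot [ 0.  0. -0.]
```

View pics/c3.png

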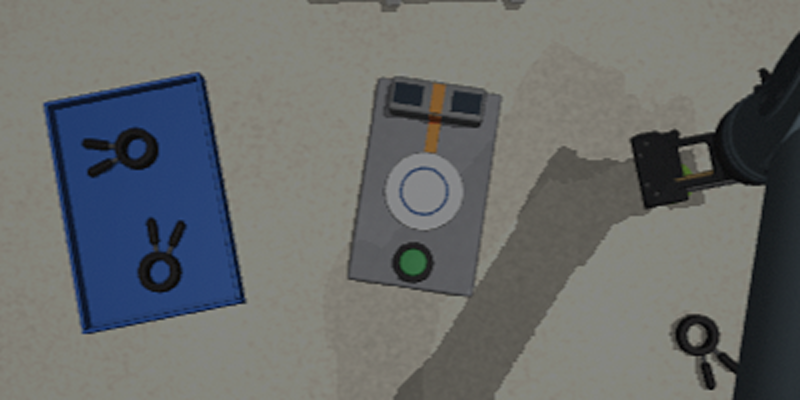

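The read collar lies flat in the tray's free half (crop (272,160)). The pad is empty at (190,424), and the gripper is above the lime collar. Descending.

Request:
servo_tool --increments '[[[0, -0.7, 35], [0, 0, 0]], [[0, -0.7, 70], [0, 0, 0]], [[0, -0.7, 98], [0, 0, 0]], [[0, -0.7, 116], [0, 0, 0]], [[0, -0.7, 127], [0, 0, 0]], [[0, -0.7, 133], [0, 0, 0]], [[0, -0.7, 134], [0, 0, 0]], [[0, -0.7, 134], [0, 0, 0]], [[0, -0.7, 134], [0, 0, 0]]]'

```text
time: 11.7
tcp_pos: [0.6144, -0.2906, 0.0075]
eef_rot: [0.001, -0.098, 0.995, -0.001]
force: [0.7, 0.2, 0.2]
grip_width: 0.0801
grasp_force: 0.0
```

Request:
servo_tool --increments '[[[0, 0, 0], [0, 0, 0]], [[0, 0, 0], [0, 0, 0]], [[0, 0, 0], [0, 0, 0]], [[0, 0, 0], [0, 0, 0]], [[0, 0, 0], [0, 0, 0]], [[0, 0, 0], [0, 0, 0]], [[0, 0, 0], [0, 0, 0]], [[0, 0, 0], [0, 0, 0]]]' --gripper 30 --squeeze 20

```text
time: 12.37
tcp_pos: [0.6134, -0.2899, 0.0062]
eef_rot: [0.0, -0.098, 0.995, 0.0]
force: [-0.8, 0.2, 3.7]
grip_width: 0.0473
grasp_force: 20.0
```

```bash
python3 go.py .6001 .0046 .14 -.137
python3 - <<'E'
from m import *
I={c:eyes.get_image(c) for c in("top","side")}
import cv2
# pad: bright low-saturation blob
for c,b in(("top",(160,215,245,300)),("side",(195,240,265,320))):
    J=I[c] if c=="side" else cv2.imread("pics/t3.png")[:,:,::-1].copy()
    g=cv2.cvtColor(J,cv2.COLOR_RGB2GRAY)[b[0]:b[1],b[2]:b[3]]
    t,m=cv2.threshold(cv2.resize(g,None,fx=4,fy=4,interpolation=2),0,255,cv2.THRESH_OTSU)
    k=max(cv2.findContours(m,0,1)[0],key=cv2.contourArea);e=cv2.fitEllipse(k)
    p=[(e[0][1]+.5)/4-.5+b[0],(e[0][0]+.5)/4-.5+b[2]];print(c,t,e,p,at_z(c,p,.03).round(4))
E
```

```text
t 12.37 tcp [ 0.6134 -0.2899  0.0062] q7 2.21 shift mm [ -44.6  291.4 -133.7] rot [ 0.    -0.     0.334]
top 112.0 ((108.338623046875, 102.1601333618164), (151.90550231933594, 153.2636260986328), 82.5257339477539) [185.1650333404541, 271.70965576171875] [0.6006 0.0044 0.03  ]
side 152.0 ((102.0936508178711, 96.9397201538086), (98.93338012695312, 130.37933349609375), 93.37156677246094) [218.85993003845215, 290.1484127044678] [0.5996 0.0047 0.03  ]
```

Request:
servo_tool --increments '[[[0, 0, -20], [0, 0, 0]], [[0, 0, -50], [0, 0, 0]], [[0, 0, -80], [0, 0, 0]], [[-1, 5, -105], [0, 0, 0.01]], [[-4, 23, -110], [0, 0, 0.03]], [[-8, 52, -110], [0, 0, 0.06]], [[-13, 85, -110], [0, 0, 0.1]], [[-18, 118, -110], [0, 0, 0.14]], [[-23, 152, -110], [0, 0, 0.18]], [[-28, 186, -110], [0, 0, 0.22]], [[-34, 220, -110], [0, 0, 0.26]], [[-38, 250, -110], [0, 0, 0.3]], [[-42, 273, -110], [0, 0, 0.325]], [[-44, 286, -110], [0, 0, 0.334]], [[-44.6, 291.4, -110], [0, 0, 0.334]], [[-44.6, 291.4, -110], [0, 0, 0.334]], [[-44.6, 291.4, -110], [0, 0, 0.334]], [[-44.6, 291.4, -110], [0, 0, 0.334]]]'

```text
time: 13.97
tcp_pos: [0.6, 0.0022, 0.116]
eef_rot: [0.0, 0.069, 0.998, -0.001]
force: [0.5, 0.1, -1.7]
grip_width: 0.0471
grasp_force: 20.0
```

```bash
python3 go.py .6001 .0046 .039 -.137
python3 - <<'E'
from m import *
a=save("top","t4.png")[120:240,220:320];b=save("side","s4.png")[150:250,240:365]
o=np.zeros((480,800,3),np.uint8);o[:,:400]=cv2.resize(a,(400,480),interpolation=2);o[:320,400:]=cv2.resize(b,(400,320),interpolation=2)
cv2.imwrite("pics/c4.png",np.clip(o.astype(int)*3//2,0,255).astype(np.uint8)[:,:,::-1])
E
```

```text
t 13.97 tcp [0.6    0.0022 0.116 ] q7 1.47 shift mm [ 0.3  2.4 77. ] rot [-0.001  0.    -0.002]
```

View pics/c4.png

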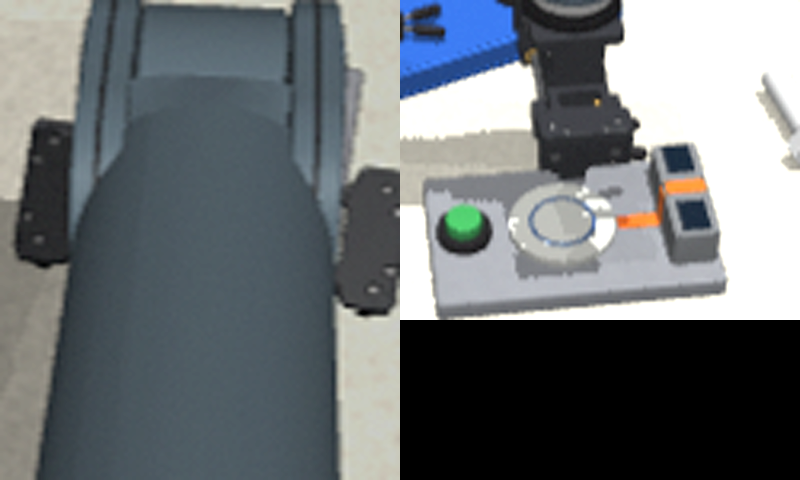

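The top view is blocked by the arm. The side view shows the collar held above the pad with its grips toward the orange mark. Lowering gently.

Request:
servo_tool --increments '[[[0, 0, 25], [0, 0, 0]], [[0, 0, 48], [0, 0, 0]], [[0, 0, 62], [0, 0, 0]], [[0, 0, 70], [0, 0, 0]], [[0, 0, 74], [0, 0, 0]], [[0, 0, 77], [0, 0, 0]], [[0, 0, 78], [0, 0, 0]], [[0, 0, 78], [0, 0, 0]], [[0, 0, 78], [0, 0, 0]], [[0, 0, 78], [0, 0, 0]]]'

```text
time: 14.9
tcp_pos: [0.6006, 0.0045, 0.0388]
eef_rot: [0.001, 0.068, 0.998, 0.0]
force: [0.6, 0.7, -1.5]
grip_width: 0.0472
grasp_force: 20.0
```

Request:
servo_tool --increments '[[[0, 0, 0.5], [0, 0, 0]], [[0, 0, 1], [0, 0, 0]], [[0, 0, 1.5], [0, 0, 0]], [[0, 0, 1.5], [0, 0, 0]]]'

```text
time: 15.23
tcp_pos: [0.6, 0.0045, 0.0365]
eef_rot: [-0.0, 0.068, 0.998, -0.0]
force: [-0.0, 0.2, -2.3]
grip_width: 0.0471
grasp_force: 20.0
```

Request:
servo_tool --increments '[[[0, 0, 0.4], [0, 0, 0]], [[0, 0, 0.8], [0, 0, 0]], [[0, 0, 0.8], [0, 0, 0]], [[0, 0, 0.8], [0, 0, 0]]]'

```text
time: 15.57
tcp_pos: [0.6, 0.0044, 0.0361]
eef_rot: [-0.0, 0.068, 0.998, 0.0]
force: [-2.4, -0.1, 5.1]
grip_width: 0.0468
grasp_force: 20.0
```

Request:
servo_tool --increments '[[[0, 0, 0], [0, 0, 0]], [[0, 0, 0], [0, 0, 0]], [[0, 0, 0], [0, 0, 0]], [[0, 0, 0], [0, 0, 0]], [[0, 0, 0], [0, 0, 0]], [[0, 0, -6], [0, 0, 0]], [[0, 0, -18], [0, 0, 0]], [[0, 0, -45], [0, 0, 0]], [[0, 0, -85], [0, 0, 0]], [[0, 30, -100], [0, 0, 0]], [[0, 70, -100], [0, 0, 0]], [[0, 110, -100], [0, 0, 0]], [[0, 150, -100], [0, 0, 0]], [[0, 190, -100], [0, 0, 0]], [[0, 230, -100], [0, 0, 0]], [[0, 230, -100], [0, 0, 0]], [[0, 230, -100], [0, 0, 0]]]' --gripper 66

```text
time: 16.98
tcp_pos: [0.6309, 0.2362, 0.1366]
eef_rot: [0.0, 0.066, 0.998, 0.001]
force: [0.4, -0.9, 0.1]
grip_width: 0.0654
grasp_force: 0.0
```

```bash
python3 - <<'E'
from m import *
A=save("top","t5.png");B=save("side","s5.png")
a=A[120:240,225:325];b=B[185:255,250:350]
o=np.zeros((480,800,3),np.uint8);o[:,:400]=cv2.resize(a,(400,480),interpolation=2);o[:280,400:]=cv2.resize(b,(400,280),interpolation=2)
cv2.imwrite("pics/c5.png",np.clip(o.astype(int)*13//10,0,255).astype(np.uint8)[:,:,::-1])
for c,I,bx in(("top",A,(165,205,250,295)),("side",B,(195,235,270,315))):
    h=hsv(I)[bx[0]:bx[1],bx[2]:bx[3]];m=((h[...,0]>=28)&(h[...,0]<=45)&(h[...,1]>110)).astype(np.uint8)
    p=cen(m);pp=p[0]+[bx[0],bx[2]];print(c,p[1],pp,at_z(c,pp,.055).round(4),"expected",proj(c,[.6,.0046,.054]).round(1))
    for n in("lime_collar","lime_collar_grips"):
        for r in place_of(c,n)[:2]:print(n,r["p"],r["pixel"],at_z(c,r["pixel"],.03 if n=="lime_collar" else .043).round(4))
E
python3 go.py .6 .0046 .15 -.137
```

```text
top 226 [183.66814159 271.77876106] [0.601  0.0043 0.055 ] expected [184.1 271.6]
lime_collar 0.81 [184.6, 274.7] [ 0.602  -0.0026  0.03  ]
side 219 [215.08675799 290.9543379 ] [ 0.5984 -0.005   0.055 ] expected [212.8 290.5]
lime_collar 0.74 [220.6, 294.4] [ 0.609  -0.0046  0.03  ]
lime_collar_grips 0.96 [213.6, 313.7] [ 0.6638 -0.0043  0.043 ]
t 17.28 tcp [0.6317 0.2303 0.1361] q7 1.12 shift mm [ 1.000e-01 -2.279e+02 -1.370e+01] rot [-0.001  0.    -0.002]
```

View pics/c5.png

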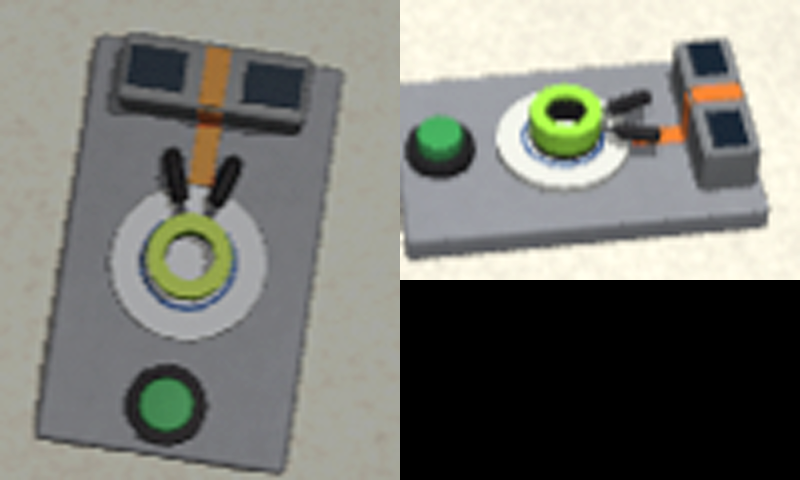

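The lime collar lies flat on the pad, centred with the blue circle evenly around it (top crop (256,188)), and its grips straddle the orange stripe. I'll check the yaw by numbers.

```bash
python3 - <<'E'
from m import *
# dark rod pixels near the grips: angle fit in both pictures, by silhouette of model axes
c0=np.array([.6005,.0045])
for cam,f in(("top","t5.png"),("side","s5.png")):
    I=cv2.imread("pics/"+f);g=cv2.GaussianBlur(I.max(2),(0,0),.7).astype(np.float32);best=[]
    for dx in np.arange(-.005,.0051,.001):
     for dy in np.arange(-.005,.0051,.001):
      for y in np.arange(-.4,.13,.01):
        s=[]
        for k in(-.3,.3):
            u=np.array([np.cos(y+k),np.sin(y+k)])
            for r in np.linspace(.035,.064,8):
                p=proj(cam,[*(c0+[dx,dy]+r*u),.045]);s.append(p)
        s=np.array(s,np.float32);v=cv2.remap(g,s[:,1:2].copy(),s[:,0:1].copy(),1).mean()
        best.append((v,dx,dy,y))
    best.sort();b=np.array(best[:40]);print(cam,b[0].round(3),b.mean(0).round(4))
    z=np.array([q for q in best if abs(q[1])<.0001+.001 and abs(q[2])<.0011][:20]);print("  near centre",z[0].round(3),z.mean(0).round(3))
E
python3 go.py .5159 .0162 .12 -.137
```

```text
t 17.28 tcp [0.6317 0.2303 0.1361] q7 1.12 shift mm [  85.  -228.1   16.2] rot [-0.001  0.    -0.002]Traceback (most recent call last):
  File "<stdin>", line 13, in <module>
  File "h.py", line 9, in proj
    c=eyes.calibration(cam);p=np.array(c["R"])@np.array(X)+np.array(c["t"])
ValueError: time passes only in moves, steps and waits
```

```bash
cat > y.py <<'E'
from m import *
for cam,f in(("top","t5.png"),("side","s5.png")):
    c=eyes.calibration(cam);R=np.array(c["R"]);t=np.array(c["t"])
    I=cv2.imread("pics/"+f);g=cv2.GaussianBlur(I.max(2),(0,0),.7).astype(np.float32);best=[]
    r=np.linspace(.035,.064,8)
    for dx in np.arange(-.004,.0041,.001):
     for dy in np.arange(-.004,.0041,.001):
      for y in np.arange(-.4,.13,.01):
        a=np.r_[y-.3+0*r,y+.3+0*r];q=np.r_[r,r]
        P=np.c_[.6005+dx+q*np.cos(a),.0045+dy+q*np.sin(a),.045+0*q]@R.T+t
        u=(c["fx"]*P[:,0]/P[:,2]+c["cx"]).astype(np.float32);v=(c["fy"]*P[:,1]/P[:,2]+c["cy"]).astype(np.float32)
        best.append((cv2.remap(g,u[:,None],v[:,None],1).mean(),dx,dy,y))
    best.sort();b=np.array(best[:30]);print(cam,b[0].round(3),b.mean(0).round(4))
    z=np.array([q for q in best if abs(q[1])<.0011 and abs(q[2])<.0011][:15]);print("  near centre",z[0].round(3),z.mean(0).round(3))
E
python3 y.py
```

```text
top [ 2.5493e+01 -1.0000e-03  0.0000e+00 -1.1000e-01] [ 2.5772e+01 -3.0000e-04 -3.0000e-04 -1.0770e-01]
  near centre [ 2.5493e+01 -1.0000e-03  0.0000e+00 -1.1000e-01] [25.667 -0.     0.    -0.115]
side [ 4.1954e+01 -1.0000e-03 -3.0000e-03 -1.2000e-01] [ 4.24424e+01 -8.00000e-04 -1.60000e-03 -1.49000e-01]
  near centre [ 4.2273e+01 -1.0000e-03 -1.0000e-03 -1.6000e-01] [42.498 -0.    -0.    -0.175]
```

Yaw is about -0.14 ± 0.03 against the target of -0.137, and it is centred within about 1 mm. Now the button, with the fingers closed.

Request:
servo_tool --increments '[[[14, -38, 0], [0, 0, 0]], [[28, -76, 0], [0, 0, 0]], [[42, -114, 5], [0, 0, 0]], [[56, -152, 10], [0, 0, 0]], [[70, -188, 16], [0, 0, 0]], [[80, -216, 16], [0, 0, 0]], [[85, -228, 16], [0, 0, 0]], [[85, -228, 16], [0, 0, 0]], [[85, -228, 16], [0, 0, 0]], [[85, -228, 16], [0, 0, 0]], [[85, -228, 16], [0, 0, 0]]]' --gripper 0

```text
time: 18.2
tcp_pos: [0.5172, 0.02, 0.1199]
eef_rot: [0.001, 0.067, 0.998, 0.0]
force: [0.5, 0.2, -0.1]
grip_width: 0.0006
grasp_force: 0.0
```

```bash
python3 go.py .5159 .0162 .049 -.137
```

```text
t 18.2 tcp [0.5172 0.02   0.1199] q7 1.43 shift mm [ 0.9 -4.  70.9] rot [0.001 0.001 0.003]
```

Request:
servo_tool --increments '[[[0, 0, 30], [0, 0, 0]], [[0, 0, 55], [0, 0, 0]], [[0, 0, 68], [0, 0, 0]], [[0, 0, 71], [0, 0, 0]], [[0, 0, 71], [0, 0, 0]], [[0, 0, 71], [0, 0, 0]]]'

```text
time: 18.7
tcp_pos: [0.5169, 0.0187, 0.0492]
eef_rot: [0.0, 0.068, 0.998, 0.0]
force: [-0.4, 0.2, 0.6]
grip_width: 0.0004
grasp_force: 0.0
```

Request:
servo_tool --increments '[[[0, 0, 2], [0, 0, 0]], [[0, 0, 4], [0, 0, 0]], [[0, 0, 6], [0, 0, 0]], [[0, 0, 8], [0, 0, 0]], [[0, 0, 9.5], [0, 0, 0]], [[0, 0, 10.5], [0, 0, 0]], [[0, 0, 10.5], [0, 0, 0]], [[0, 0, 10.5], [0, 0, 0]]]'

```text
time: 19.37
tcp_pos: [0.5172, 0.0183, 0.0387]
eef_rot: [0.001, 0.068, 0.998, 0.0]
force: [2.2, 0.6, 5.4]
grip_width: 0.0004
grasp_force: 2.8
```

Request:
servo_tool --increments '[[[0, 0, 0.5], [0, 0, 0]], [[0, 0, 1], [0, 0, 0]], [[0, 0, 1.5], [0, 0, 0]], [[0, 0, 1.5], [0, 0, 0]], [[0, 0, 1.5], [0, 0, 0]]]'

```text
time: 19.78
tcp_pos: [0.5174, 0.0183, 0.0383]
eef_rot: [0.001, 0.068, 0.998, 0.0]
force: [-1.8, -0.0, 18.8]
grip_width: 0.0002
grasp_force: 9.6
```

The button bottomed out at z = 0.038 with 19 N. Releasing and moving aside.

Request:
servo_tool --increments '[[[0, 0, -5], [0, 0, 0]], [[0, 0, -12], [0, 0, 0]], [[0, 0, -30], [0, 0, 0]], [[0, 0, -65], [0, 0, 0]], [[0, 0, -100], [0, 0, 0]], [[0, 30, -110], [0, 0, 0]], [[0, 70, -110], [0, 0, 0]], [[0, 110, -110], [0, 0, 0]], [[0, 150, -110], [0, 0, 0]], [[0, 180, -110], [0, 0, 0]], [[0, 200, -110], [0, 0, 0]], [[0, 200, -110], [0, 0, 0]], [[0, 200, -110], [0, 0, 0]], [[0, 200, -110], [0, 0, 0]]]'

```text
time: 20.95
tcp_pos: [0.5428, 0.2143, 0.1463]
eef_rot: [-0.001, 0.069, 0.998, -0.001]
force: [-0.5, -0.0, 1.0]
grip_width: 0.0005
grasp_force: 0.0
```

```bash
python3 - <<'E'
from m import *
A=save("top","t6.png");save("side","s6.png")
cv2.imwrite("pics/c6.png",cv2.resize(A[90:290,60:460],(800,400),interpolation=2)[:,:,::-1])
E
sed -i 's/t5.png/t6.png/;s/s5.png/s6.png/' y.py; python3 y.py
```

```text
top [ 2.4854e+01 -1.0000e-03  0.0000e+00 -1.1000e-01] [ 2.50648e+01 -2.00000e-04 -2.00000e-04 -1.12700e-01]
  near centre [ 2.4854e+01 -1.0000e-03  0.0000e+00 -1.1000e-01] [24.974 -0.     0.    -0.117]
side [ 4.187e+01 -1.000e-03 -3.000e-03 -1.200e-01] [ 4.23264e+01 -8.00000e-04 -1.50000e-03 -1.49700e-01]
  near centre [ 4.2146e+01 -1.0000e-03 -1.0000e-03 -1.6000e-01] [42.358 -0.    -0.    -0.175]
```

View pics/c6.png

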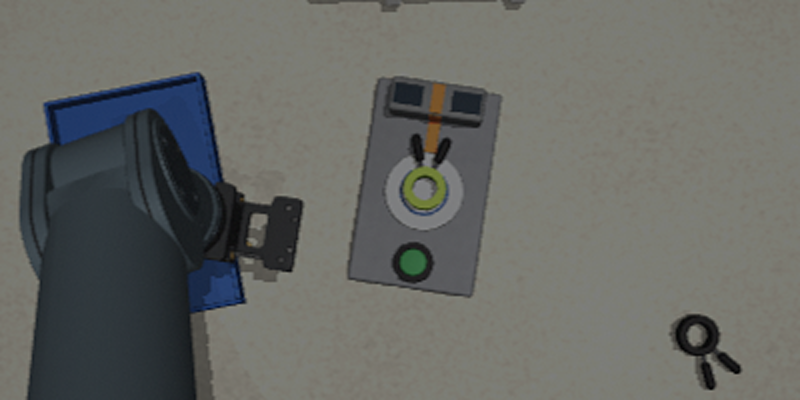

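The lime collar is unmoved on the pad (crop (188,424)) with its grips at the mark, the button is up, the spare is where it was, and the robot touches nothing.

```bash
python3 -c "
from cell import manip
print(manip.job_done())"
```

```text
the job is handed in; nothing more can be done
None
```

The job is done and handed in: the read collar lies in the blue tray, the lime collar sits centred on the pad with its grips pointing at the orange mark (within about 0.04 rad), and the scan button was then pressed fully down and released, about 21 s in.

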